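# Step the welding unit's current selector to the seventh mark

## Task

The bench welding unit has been left with its output on. Switch the output off at the toggle, then, with the output off, push the lever of the current selector round by fingertip, counting its clicks, until it rests in the seventh of its ten marks (mark one, the thinnest, is at the anticlockwise end), and switch the output on again. Push only with the fingertips or the outside of the fingers: do not pinch the lever or the toggle, do not shove or lift the unit, and leave the tools and parts around and on it alone.

Things in the scene. Friction and masses are not known exactly. Their poses are not given: they have to be found in the camera images.
- unit: The welding unit: white steel case 300 deep (x) x 340 wide (y) x 142 mm high at the back, about 7 kg, loose on rubber feet, front (-x side) towards the robot. Origin on the table under its middle, x to its back, y to its left seen from the front, z up. Its top: a grey 192 x 322 mm panel sloping 15 deg down towards the front, and behind that a flat deck 100 mm deep. Leads, torch and clamp lie at its right side
- dial (a point): Where the selector's axis meets the panel surface. Panel frame: z out of the panel (15 deg from vertical, leaning to the front), x up the slope, y left. A flat 158 mm disc round it has ten black marks 70 mm from the axis, 30 deg apart: mark one (thinnest) 135 deg left of +x, then clockwise over +x to mark ten (thickest) 135 deg right of it. Only flat things within 115 mm on the panel
- selector (a joint): Selector angle (rad) about the dial's z: 0 at mark one (anticlockwise stop), growing clockwise seen from above, 0.5236 a click; mark seven is 3.142, mark ten 4.712. Starts somewhere from mark one to five. A sprung detent: leaving a position takes 0.18 N m (4 N at 45 mm out), falling to zero half-way (0.26 rad), after which the lever snaps ahead into the next by itself
- lever (a point): In the selector's black lever, 45 mm from its axis, 19 mm above the panel. Bar 14 mm wide, 6.5 to 31.5 mm above the panel, from the axis to 58 mm out on one side only, white line on top; round hub 38 mm across, 31 mm high, on a 58 mm skirt 8.5 mm high. x: from axis to tip, z: out of the panel, y: to the anticlockwise side, the one to push on to turn clockwise
- switch (a point): Pivot of the output toggle on the panel surface, 168 mm right (-y) of the dial, frame as dial. Its nut is 18 mm across, 6 mm high. Two fixed trimmer knobs, 18 mm across, 13 mm high, stand 78 mm up the slope (+x) and 34 mm to either side; between them a flat lamp 4 mm high
- output (a joint): Lean (rad) of the output toggle about the panel's y: +0.35 leaning up the slope, away from the front = on (as at the start); -0.35 leaning towards the front = off. It snaps over centre: once pushed past upright (0) it goes to the other end by itself and stays. Takes about 3 N near its end
- bat (a point): On the axis of the toggle's steel bat handle, 24 mm from the pivot. A round stick 7 mm thick at the foot, 12 mm at the end, which is 36 mm from the pivot (34 mm above the panel when on or off). Frame: z along the bat to its end, y as the panel's
- rod_box: Bystander: flat grey electrode box 50 x 85 x 12 mm lying on the table at the left side of the unit; origin at the centre of its underside
- gas_cup: Bystander: small brown ceramic torch cup, 26 mm across, 34 mm high, standing on the flat white deck (142 mm above the table) behind the panel; origin at the centre of its underside
- wire_brush: Bystander: wooden wire brush 240 x 24 mm, 28 mm high, lying along the deck behind the panel; origin at mid-length, on the underside
- hammer: Bystander: chipping hammer, 260 mm long, 26 mm high, lying at the left of the bench; origin at mid-handle on the table
- flange: Bystander: steel pipe flange, 90 mm across, 36 mm high, lying at the left side of the unit, near its front; origin at the centre of its underside
- square: Bystander: red magnetic welding angle, about 75 x 75 mm, 18 mm thick, lying at the left side of the unit, near its back; origin near its middle, on the table
- paste_jar: Bystander: lidded jar, 64 mm across, 70 mm high, standing at the back left of the bench; origin at the centre of its underside

How it is judged:
By the outcome, as a careful person would: the job done as asked, in the order asked, and still so for the second after the job is handed in, with the robot touching nothing.
It also fails if it takes over 64 s, if anything falls off the work surface, if the arm or the gripper's body presses on something with over 40 N, if the wrist force passes 120 N, or if a joint passes its speed limit or range.

## Robot

A 6-joint arm with a two-finger parallel gripper is mounted at the origin on the work surface. World frame = base frame: x ahead of the robot, y to its left, z up, the work surface at z = 0. Lengths are in m, angles in rad, forces in N, time in s.
With the tool pointing down it reaches from about 0.35 to 0.725 m from the base axis. Payload 6 kg.
Tool frame: the origin (TCP) lies at the very end of the fingers, on their centre line; the grasp point (between the pads) lies 19 mm behind it; z points along the fingers, y is the direction in which the jaws open and shut (so a half turn about z gives the same grasp; the last joint's range is limited). The gripper opens to 85 mm and grips with 20 to 120 N. Pads are 22 mm wide; open, the fingers measure 114 mm over their backs; the gripper's body (76 mm by 85 mm) begins 54 mm behind the grasp point. The pads swing forward as they close: fully open they stand 13 mm farther back than shut.
Start: joints at [1.649, 0.04, 0.085, 0, -1.615, -0.334], TCP at [0.152, 0.58, 0.231] pointing down, gripper open.
Joint ranges: [-2.56, 2.56], [-1.29, 2.01], [-1.08, 1.49], [-3.29, 1.98], [-2.81, -0.18], [-2.99, 2.99]. Speed limits (rad/s): [2.57, 2.57, 3.01, 3.14, 3.14, 3.14].

## Interface

Orientations are given as a rotation vector (axis times angle).
In Python, from cell import env, grab_frame gives the robot as it stands.
- The arm moves only by the tool play_rows, never from a script. Its arguments are lists of equal length, an entry for each row: "xyz": the shift along the tool's x, y, z in cm, a list of three; "spin": the turn about the tool's z in rad. In form: {"xyz": [[x, y, z], ...], "spin": [spin, ...]}. A call has 1 to 12 rows; each row shifts and turns the pose as measured when the row begins, along the tool's axes as they then stand; what a row does not reach is not made up. A row lasts 1/8 s, in which the tool goes at most 62.5 mm and 10.7 degrees, less where a joint would pass 70% of its speed; a pose out of reach is approached as far as the arm can. A call with a gripper value outside its range is refused whole. "jaw" is the opening, from -1 (shut) to 1 (fully open), so that 0 is half open, set as the call begins (left out, the last holds). The fingers move at their own pace and stop on an object; "newtons" is the grip in N (left out, the last holds). Time passes only in rows, so rows that do not move let the fingers close. It gives the time, the measured TCP pose, the force and the opening at its end, in the units of the state.
- env.sense(): the state, without advancing time (a new reading comes with each control period).
- grab_frame(name): name is "side" or "top"; returns a dict with "pixels" (384x512x3 uint8, red, green, blue), "camera_matrix" (3x3 intrinsics, pixels), "D" ([k1, k2, p1, p2, k3] as OpenCV has them; the pictures are not rectified), "view" (4x4, takes a point from world to camera coordinates). Camera axes: x right, y up, looking along -z (the intrinsics and any distortion apply to the point x, -y, -z); pixel columns grow to the right and rows downward; lengths in m; the calibration is good to about 2 mm. A picture is of the moment at which its call begins. There is no depth.
- env.close_job(): hands the job in, once; it reports no verdict.
The state is a dict: "time": time; "joint_positions": joint angles; "qvel": joint speeds; "joint_torque": joint torques, N m; "tool_pos": TCP position; "ee_rot": TCP orientation; "ft_force": force on the tool from outside, world axes, zero at the start; "ft_torque": the same for the moment, N m; "gripper_width": finger opening in m.
Only numpy, scipy, OpenCV 4.12 (cv2) and the standard library are available. Lean on these libraries where they do the work, as an engineer would, in place of code of your own. Each camera call takes 0.05 s, during which the arm holds its last target.

## Working session

There is one attempt and no reset: what is moved stays moved. The work goes in short steps, Python scripts to look and compute and a tool call to move; the robot and the scene stay as the last step left them, time stands still between calls to the robot, and variables do not carry over. Pictures are saved under pics/ and viewed, and the job is handed in when it is done.

Besides the shell and the picture viewer there is one more tool, called after "Call:" as name([rows], argument=value, ...), one row to a line, values as JSON. play_rows: Moves the arm, as the interface text tells. Its arguments: {"type":"object","properties":{"xyz":{"type":"array","items":{"type":"array","items":{"type":"number"}}},"spin":{"type":"array","items":{"type":"number"}},"jaw":{"type":"number"},"newtons":{"type":"number"}},"required":["xyz","spin"]}

```bash
mkdir -p pics; ls
python3 - <<'E'
from cell import env, grab_frame
import cv2, pickle, numpy as np
s=env.sense()
for k,v in s.items(): print(k,np.round(v,4))
for n in ("side","top"):
    f=grab_frame(n); pickle.dump(f,open(f"pics/{n}0.pkl","wb"))
    cv2.imwrite(f"pics/{n}0.png",cv2.resize(f["pixels"][:,:,::-1],(800,600),interpolation=cv2.INTER_CUBIC))
    print(n,f["camera_matrix"],f["D"],f["view"])
E
```

```text
pics
time 0.0
joint_positions [ 1.6487e+00  4.0800e-02  8.3800e-02 -5.0000e-04 -1.6155e+00 -3.3370e-01]
qvel [-0.0021 -0.0013  0.001  -0.0001 -0.0017  0.0019]
joint_torque [-1.70000e-03 -3.68207e+01  3.47405e+01  6.93200e+00 -5.50000e-03
  0.00000e+00]
tool_pos [0.1517 0.5802 0.2302]
ee_rot [ 3.1141e+00 -4.0050e-01 -2.0000e-04]
ft_force [-0.6158  0.0963  0.2299]
ft_torque [-0.0093  0.0641  0.0035]
gripper_width 0.0858
side [[348.3055013    0.         256.98276367]
 [  0.         348.3055013  189.90420705]
 [  0.           0.           1.        ]] [0.00468372 0.         0.         0.         0.        ] [[-0.8129834  -0.58228322 -0.00206183  0.58801075]
 [ 0.43068519 -0.60369783  0.67086451 -0.20909115]
 [-0.39187787  0.54451371  0.74157707 -0.72437631]
 [ 0.          0.          0.          1.        ]]
top [[447.17312902   0.         258.60774529]
 [  0.         447.17312902 191.34019444]
 [  0.           0.           1.        ]] [-0.0680865  0.         0.         0.         0.       ] [[-0.00941792 -0.99992721  0.00754139  0.16263304]
 [ 0.99411522 -0.00854873  0.10799005 -0.57376833]
 [-0.10791772  0.00851405  0.99412337 -1.16503814]
 [ 0.          0.          0.          1.        ]]
```

View pics/side0.png

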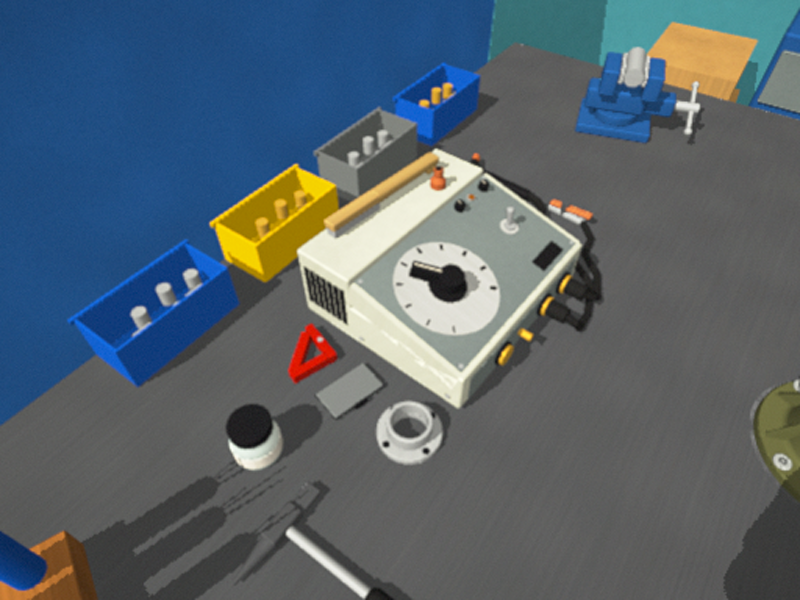

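View pics/top0.png

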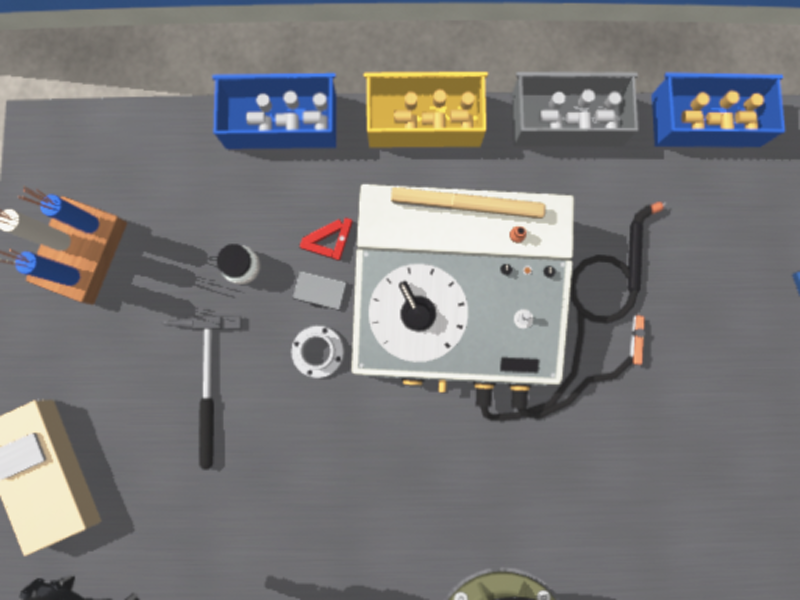

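Run:
```python
import cv2, pickle
f=pickle.load(open("pics/top0.pkl","rb"))["pixels"][:,:,::-1]
c=f[110:255,220:376]; cv2.imwrite("pics/topc.png",cv2.resize(c,None,fx=5,fy=4,interpolation=cv2.INTER_CUBIC)[:600])
c=f[110:250,220:376]; cv2.imwrite("pics/topc.png",cv2.resize(c,None,fx=4,fy=4,interpolation=cv2.INTER_CUBIC))
f=pickle.load(open("pics/side0.pkl","rb"))["pixels"][:,:,::-1]
c=f[90:240,190:390]; cv2.imwrite("pics/sidec.png",cv2.resize(c,None,fx=4,fy=4,interpolation=cv2.INTER_CUBIC))
```

```text
(no output)
```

View pics/topc.png

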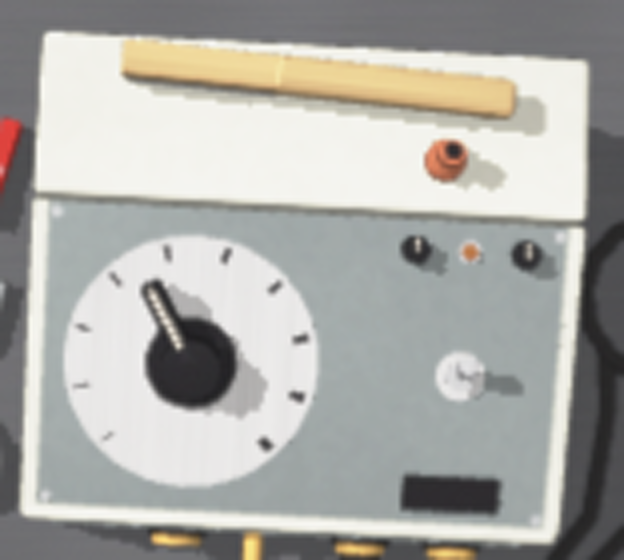

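View pics/sidec.png

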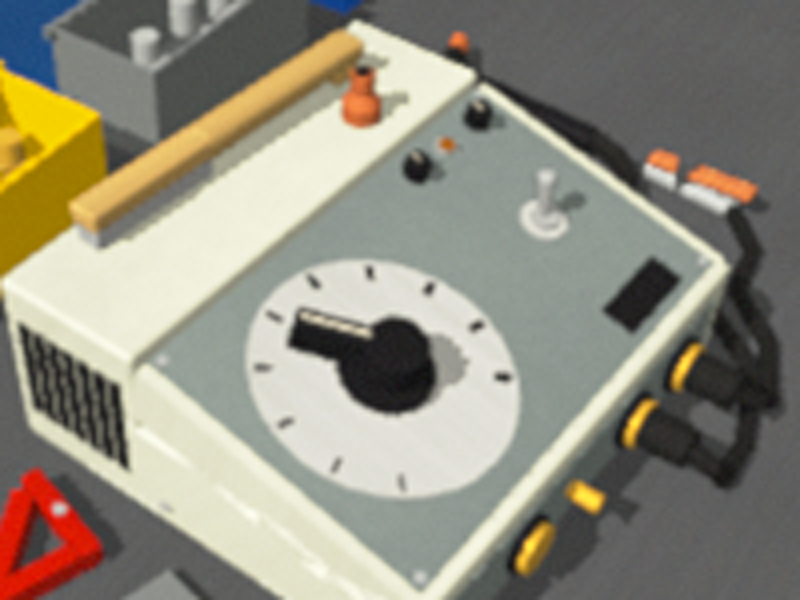

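```bash
cat > h.py <<'E'
import numpy as np, cv2, pickle
from scipy.spatial.transform import Rotation as R
from scipy.optimize import least_squares
def proj(f,P):
    P=np.atleast_2d(P); V=np.array(f["view"]); c=P@V[:3,:3].T+V[:3,3]
    c=c*[1,-1,-1]
    return cv2.projectPoints(c,np.zeros(3),np.zeros(3),np.array(f["camera_matrix"]),np.array(f["D"]))[0].reshape(-1,2)
def Rp(yaw,tilt=np.radians(15)):
    # panel z leans to front: rotate about y by -tilt
    return R.from_euler('z',yaw).as_matrix()@R.from_euler('y',-tilt).as_matrix()
F={n:pickle.load(open(f"pics/{n}0.pkl","rb")) for n in("top","side")}
T=np.array([(107,436),(81,386),(83,328),(116,279),(168,254),(226,256),(275,288),(301,339),(297,397),(265,444)])/4+[220,110]-.4
S=np.array([(404,483),(337,465),(286,422),(263,367),(275,317),(314,282),(370,272),(430,289),(476,326),(503,377)])/4+[190,90]-.4
a=np.radians(135-30*np.arange(10))
M=np.c_[.07*np.cos(a),.07*np.sin(a),0*a+.001]
E
python3 - <<'E'
from h import *
def res(p,which=("top","side")):
    W=M@Rp(p[3]).T+p[:3]; o=[]
    if "top" in which:o.append(proj(F["top"],W)-T)
    if "side" in which:o.append(proj(F["side"],W)-S)
    return np.concatenate(o).ravel()
for w in (("top","side"),("top",),("side",)):
    r=least_squares(res,[.5,.1,.1,0],args=(w,)); print(w,r.x.round(4),np.sqrt(np.mean(r.fun**2)))
p=least_squares(res,[.5,.1,.1,0]).x
# with shifts: camera error
Rm=Rp(p[3])
np.save("p.npy",p)
print("n",Rm[:,2])
for n,off in (("top",(220,110)),("side",(190,90))):
    for k in range(2,6):
        b=a[k]; d=np.array([np.cos(b),np.sin(b),0])
        pts=np.array([d*.058+[0,0,.0315],d*.02+[0,0,.0315],[0,0,.0315]])
        print(n,k+1,((proj(F[n],pts@Rm.T+p[:3])-off+.4)*4).round(0).tolist())
    sw=np.array([0,-.168,0]); L=.36-.01
    tip=sw+[.036*np.sin(.35),0,.036*np.cos(.35)]; tipoff=sw+[-.036*np.sin(.35),0,.036*np.cos(.35)]
    kn=np.array([sw+[.078,.034,.013],sw+[.078,-.034,.013]])
    print(n,"sw,tip,tipoff,knobs",((proj(F[n],np.vstack([sw,tip,tipoff,kn])@Rm.T+p[:3])-off+.4)*4).round(0).tolist())
E
```

```text
('top', 'side') [ 0.5448  0.1369  0.1084 -0.0607] 0.1680969501316968
('top',) [ 0.5444  0.1367  0.1085 -0.062 ] 0.10582469286917762
('side',) [ 0.5447  0.1375  0.1091 -0.0591] 0.16071544493619788
n [-0.258342    0.01570697  0.96592583]
top 3 [[100.0, 341.0], [160.0, 361.0], [191.0, 371.0]]
top 4 [[127.0, 300.0], [169.0, 346.0], [191.0, 371.0]]
top 5 [[171.0, 278.0], [184.0, 339.0], [191.0, 371.0]]
top 6 [[221.0, 280.0], [201.0, 340.0], [191.0, 371.0]]
top sw,tip,tipoff,knobs [[459.0, 376.0], [469.0, 366.0], [466.0, 406.0], [417.0, 251.0], [527.0, 257.0]]
side 3 [[317.0, 384.0], [373.0, 356.0], [401.0, 342.0]]
side 4 [[297.0, 337.0], [366.0, 340.0], [401.0, 342.0]]
side 5 [[306.0, 294.0], [368.0, 325.0], [401.0, 342.0]]
side 6 [[339.0, 265.0], [379.0, 315.0], [401.0, 342.0]]
side sw,tip,tipoff,knobs [[544.0, 221.0], [548.0, 174.0], [580.0, 198.0], [422.0, 160.0], [483.0, 109.0]]
```

Run:
```python
from h import *
p=np.load("p.npy"); Rm=Rp(p[3])
for n,off in (("top",(220,110)),("side",(190,90))):
    im=cv2.resize(F[n]["pixels"][:,:,::-1],None,fx=8,fy=8,interpolation=cv2.INTER_CUBIC)
    ov=im.copy()
    for deg,col in ((45,(0,0,255)),(30,(0,255,0)),(15,(255,0,0))):
        b=np.radians(deg);d=np.array([np.cos(b),np.sin(b),0]);e=np.array([-d[1],d[0],0]);z=np.array([0,0,1])
        q=[d*.058+e*.007,d*.0+e*.007,d*0-e*.007,d*.058-e*.007]
        pts=np.array([x+z*.0315 for x in q])
        w=((proj(F[n],pts@Rm.T+p[:3])+.5)*8).astype(int)
        cv2.polylines(ov,[w],False,col,1)
    c=proj(F[n],p[:3][None])[0]*8
    x,y=int(c[0])-200,int(c[1])-250
    cv2.imwrite(f"pics/{n}_lev.png",np.hstack([im[y:y+400,x:x+400],ov[y:y+400,x:x+400]]))
```

```text
(no output)
```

View pics/top_lev.png

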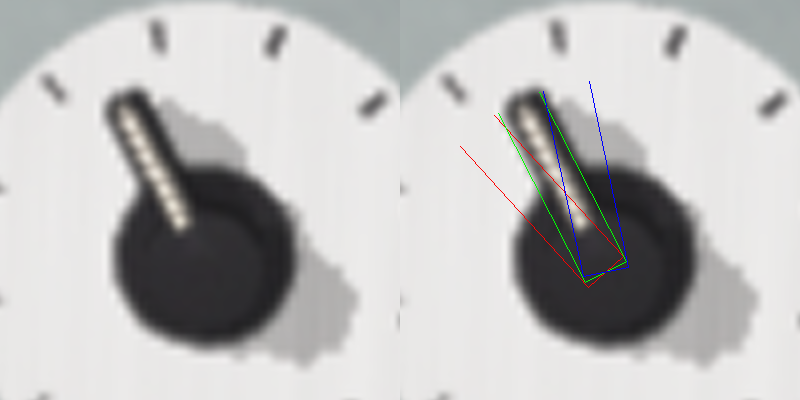

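View pics/side_lev.png

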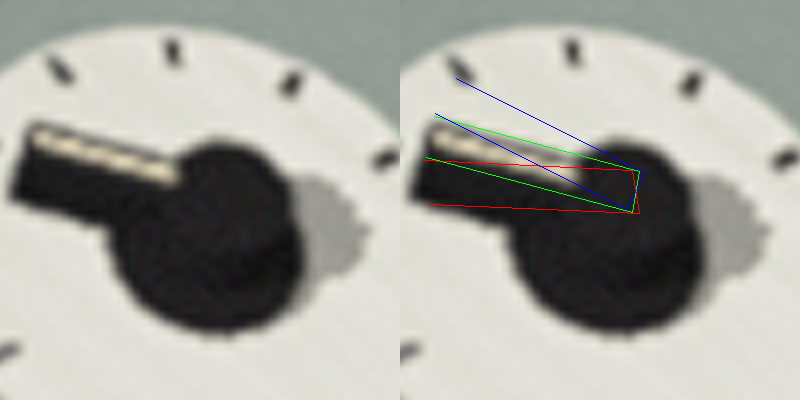

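```bash
cat >> h.py <<'E'
p=np.load("p.npy"); Rm=Rp(p[3]); yaw=p[3]
Rz=R.from_euler('z',yaw).as_matrix()
SW=p[:3]+Rm@[0,-.168,0]
def sw(dx,dy,dz): return SW+Rz@[dx,dy,dz]
def dial(r,a_deg,h,perp=0):
    "point at radius r along lever angle a (panel deg), perp to anticlockwise side, TCP height h above panel VERTICALLY measured along panel normal"
    b=np.radians(a_deg);d=np.array([np.cos(b),np.sin(b),0]);e=np.array([-d[1],d[0],0])
    return p[:3]+Rm@(d*r+e*perp+[0,0,h])
def cmd(target,psi=None):
    from cell import env
    s=env.sense(); Ro=R.from_rotvec(s["ee_rot"]).as_matrix()
    d=Ro.T@(np.array(target)-s["tool_pos"])*100
    cur=np.arctan2(Ro[1,0],Ro[0,0]); sp=0 if psi is None else (cur-psi+np.pi)%(2*np.pi)-np.pi
    print("t",round(s["time"],3),"tcp",np.round(s["tool_pos"],4),"psi",round(cur,3),"tilt",np.round(Ro[:,2],3),"F",np.round(s["ft_force"],2),"w",round(s["gripper_width"],4))
    print("  shift cm",d.round(2),"spin",round(sp,3))
E
python3 - <<'E'
from h import *
print(SW)
cmd(sw(.03,0,.12),yaw)
E
```

```text
[ 0.53456161 -0.03081335  0.10838869]
t 0.1 tcp [0.1517 0.5802 0.2304] psi -0.256 tilt [-0.    -0.002 -1.   ] F [-0.58  0.01  0.21] w 0.0853
  shift cm [55.45 48.85  0.28] spin -0.195
```

Call:
play_rows([
  [2,1.8,0],
  [4,3.5,0],
  [4,3.5,0],
  [4,3.5,0],
  [4,3.5,0],
  [4,3.5,0],
  [4,3.5,0],
  [4,3.5,0],
  [4,3.5,0],
  [4,3.5,0],
  [4,3.5,0],
  [4,3.5,0],
], spin=[0,0,0,0,0,0,0,0,0,0,0,0], jaw=-1)

```text
time: 1.6
tool_pos: [0.5017, 0.0593, 0.2276]
ee_rot: [3.11, -0.387, -0.003]
ft_force: [0.3, 0.6, 0.6]
gripper_width: -0.0
```

Run:
```python
from h import *
cmd(sw(.03,0,.12),yaw)
```

```text
t 1.6 tcp [0.5017 0.0593 0.2276] psi -0.248 tilt [-0.003 -0.007 -1.   ] F [0.25 0.58 0.58] w -0.0
  shift cm [ 8.35  7.37 -0.03] spin -0.187
```

Call:
play_rows([
  [2.8,2.5,0],
  [2.8,2.5,0],
  [2,1.7,0],
  [0.6,0.6,0],
  [0,0,0],
  [0,0,0],
], spin=[0,0,0,0,-0.18,0])

```text
time: 2.35
tool_pos: [0.5646, -0.0379, 0.2243]
ee_rot: [3.132, -0.111, -0.014]
ft_force: [-0.5, -0.8, 0.3]
gripper_width: -0.0002
```

Run:
```python
from h import *
from cell import grab_frame
cmd(sw(.03,0,.12),yaw)
ims=[]
for n in("side","top"):
    f=grab_frame(n); c=proj(f,SW)[0].astype(int)
    im=f["pixels"][:,:,::-1]; ims.append(cv2.resize(im[c[1]-95:c[1]+75,c[0]-75-30:c[0]+55],(400,425),interpolation=cv2.INTER_CUBIC))
cv2.imwrite("pics/a1.png",np.hstack(ims))
```

```text
t 2.35 tcp [ 0.5646 -0.0379  0.2243] psi -0.071 tilt [-0.009 -0.007 -1.   ] F [-0.47 -0.84  0.29] w -0.0002
  shift cm [-0.05 -0.52 -0.41] spin -0.01
```

View pics/a1.png

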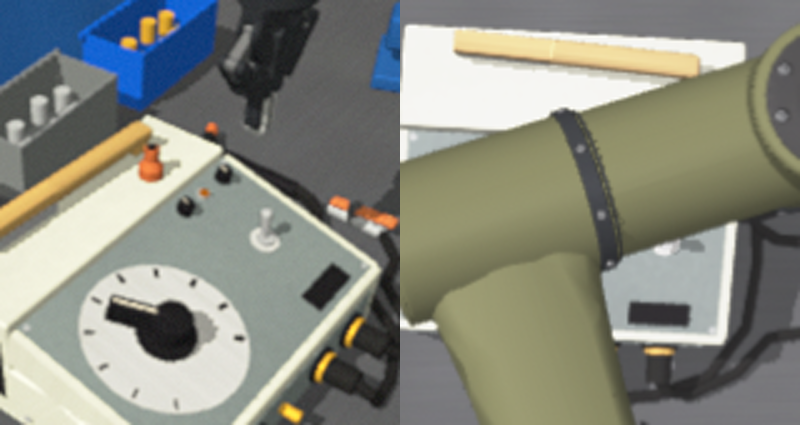

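The side view shows the shut fingers above and behind the toggle, and the lever has not moved (still between marks four and five). The arm hides the panel in the top view. Next I lower behind the bat.

Call:
play_rows([
  [0.2,-0.5,2],
  [0,0,2.5],
  [0,0,2.5],
  [0,0,1.5],
  [0,0,0],
], spin=[0,0,0,0,0])

```text
time: 3.08
tool_pos: [0.565, -0.0308, 0.1327]
ee_rot: [3.132, -0.123, -0.016]
ft_force: [-0.6, 0.3, 1.4]
gripper_width: 0.0
```

```bash
cat > look.py <<'E'
from h import *
from cell import grab_frame
import sys
def look(name,which="side",c=None,w=80,h=60,dx=0,dy=0):
    f=grab_frame(which); c=(proj(f,SW if c is None else c)[0]+[dx,dy]).astype(int)
    im=f["pixels"][:,:,::-1][max(0,c[1]-h):c[1]+h,max(0,c[0]-w):c[0]+w]
    k=min(800/im.shape[1],600/im.shape[0])
    cv2.imwrite(f"pics/{name}.png",cv2.resize(im,None,fx=k,fy=k,interpolation=cv2.INTER_CUBIC)); return f
E
python3 - <<'E'
from look import *
cmd(sw(.033,0,.018),yaw)
look("a2",dy=-20,w=60,h=45)
E
```

```text
t 3.075 tcp [ 0.565  -0.0308  0.1327] psi -0.078 tilt [-0.011 -0.006 -1.   ] F [-0.57  0.29  1.36] w 0.0
  shift cm [0.27 0.18 0.63] spin -0.018
```

View pics/a2.png

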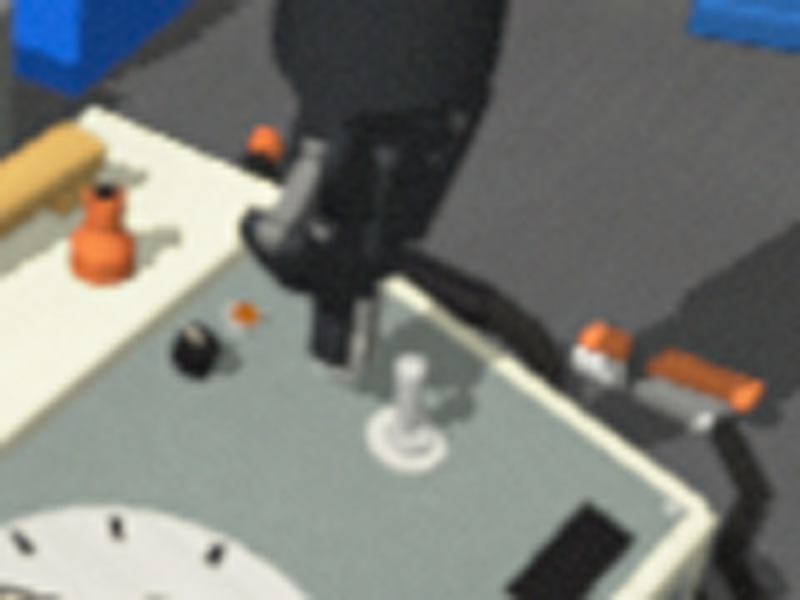

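Call:
play_rows([
  [0,0.1,0.5],
  [-0.4,0,0],
  [-0.4,0,0],
  [-0.4,0,0],
  [0,0,0],
], spin=[-0.02,0,0,0,0])

```text
time: 3.75
tool_pos: [0.5538, -0.031, 0.1317]
ee_rot: [3.135, -0.09, -0.006]
ft_force: [-0.2, -0.2, 0.1]
gripper_width: 0.0001
```

Run:
```python
from look import *
cmd(sw(.009,0,.018),yaw)
look("a3",dy=-20,w=60,h=45)
```

```text
t 3.75 tcp [ 0.5538 -0.031   0.1317] psi -0.057 tilt [-0.004 -0.006 -1.   ] F [-0.21 -0.15  0.13] w 0.0001
  shift cm [-1.02  0.09  0.53] spin 0.003
```

View pics/a3.png

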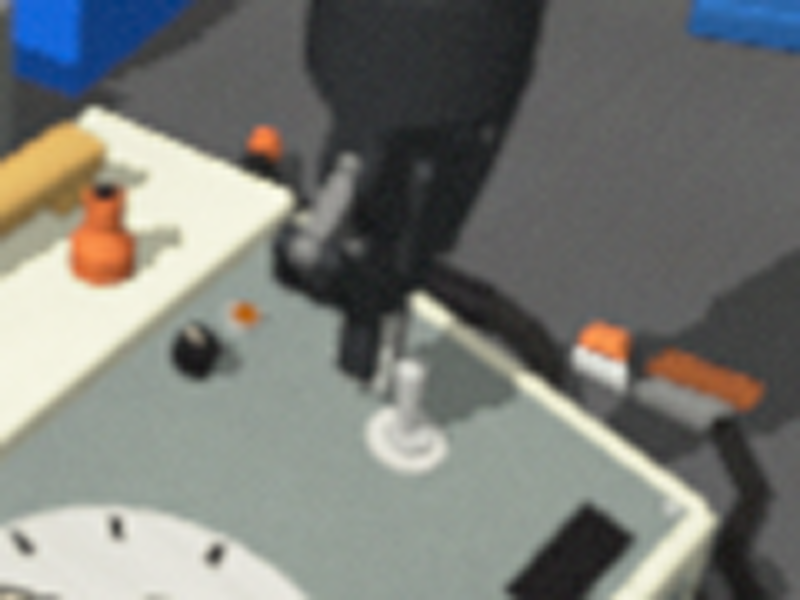

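Call:
play_rows([
  [0,0,0.5],
  [-0.4,0,0.1],
  [-0.4,0,0.1],
  [-0.4,0,0],
  [0,0,0],
], spin=[0,0,0,0,0])

```text
time: 4.42
tool_pos: [0.5425, -0.0303, 0.1256]
ee_rot: [3.135, -0.09, -0.0]
ft_force: [-0.1, 1.0, -0.8]
gripper_width: 0.0002
```

Run:
```python
from look import *
cmd(sw(.009,0,.018),yaw)
look("a4",dy=-20,w=60,h=45)
```

```text
t 4.425 tcp [ 0.5425 -0.0303  0.1256] psi -0.057 tilt [-0.    -0.006 -1.   ] F [-0.06  1.02 -0.76] w 0.0002
  shift cm [ 0.11  0.1  -0.08] spin 0.003
```

View pics/a4.png

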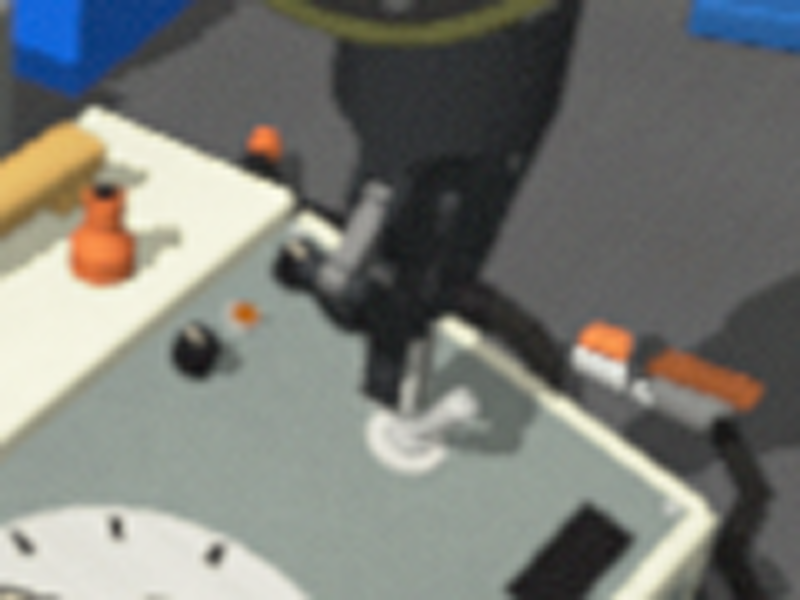

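The toggle now leans to the front, with its tip at (460,400): the output is off. I retract and move to the lever.

Call:
play_rows([
  [0.8,0,-0.5],
  [0.3,0,-2.5],
  [0,0,-3],
  [0,0,-3],
  [0,0,0],
  [0,0,0],
], spin=[0,0,0,0,0.18,0.18])

```text
time: 5.22
tool_pos: [0.5549, -0.0309, 0.2173]
ee_rot: [3.062, -0.665, -0.008]
ft_force: [-0.7, 0.5, -1.3]
gripper_width: 0.0001
```

Run:
```python
from look import *
print(p[:3],dial(.045,30,.015,.030))
cmd(dial(.045,30,.015,.030)+[0,0,.08],np.radians(30-90)+yaw)
look("b1")
```

```text
[0.54475704 0.136877   0.10838869] [0.56693573 0.18409884 0.12908177]
t 5.225 tcp [ 0.5549 -0.0309  0.2173] psi -0.428 tilt [-0.007 -0.007 -1.   ] F [-0.66  0.47 -1.28] w 0.0001
  shift cm [ -7.82 -20.07   0.66] spin 0.68
```

View pics/b1.png

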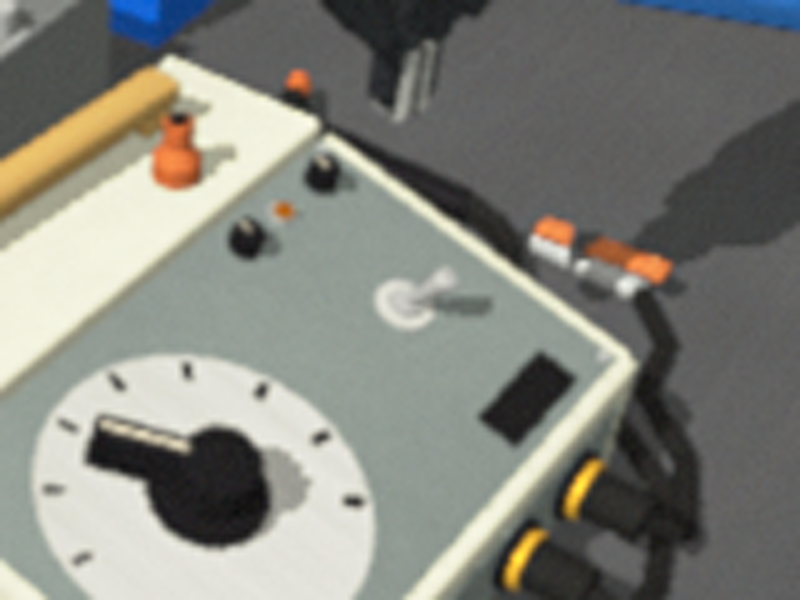

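The toggle stays off. The lever's tip at (100,420) still lies between marks four and five, so the first push will show its detents.

Call:
play_rows([
  [-1.0,-2.5,0],
  [-1.8,-4.6,0],
  [-1.8,-4.6,0],
  [-1.8,-4.6,0],
  [-1.2,-3.0,0],
  [0,0,0],
  [0,0,0],
  [0,0,0],
  [0,0,0],
  [0,0,0],
], spin=[0,0,0,0,0,0.17,0.17,0.17,0.17,0])

```text
time: 6.52
tool_pos: [0.5687, 0.183, 0.213]
ee_rot: [2.659, -1.641, -0.008]
ft_force: [0.2, -0.4, 0.3]
gripper_width: -0.0001
```

Run:
```python
from look import *
cmd(dial(.045,30,.015,.032)+[0,0,.0],np.radians(30-90)+yaw)
look("b2",c=p[:3],w=60,h=60)
```

```text
t 6.525 tcp [0.5687 0.183  0.213 ] psi -1.106 tilt [-0.014 -0.012 -1.   ] F [ 0.24 -0.44  0.28] w -0.0001
  shift cm [-0.41 -0.04  8.42] spin 0.002
```

View pics/b2.png

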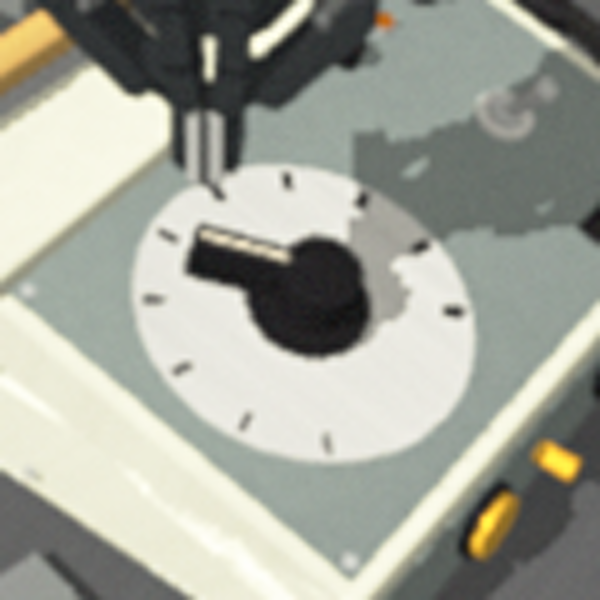

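Call:
play_rows([
  [-0.4,0,2.2],
  [0,0,2.2],
  [0,0,2.2],
  [0,0,1.2],
  [0,0,0],
], spin=[0,0,0,0,0])

```text
time: 7.2
tool_pos: [0.5666, 0.1856, 0.1333]
ee_rot: [2.677, -1.611, -0.008]
ft_force: [-0.2, -0.7, 0.2]
gripper_width: 0.0002
```

Run:
```python
from look import *
cmd(dial(.045,30,.015,.032)+[0,0,.0],np.radians(30-90)+yaw)
cmd(dial(.045,30,.015,.018)+[0,0,.0],np.radians(30-90)+yaw)
cmd(dial(.045,15,.015,.018)+[0,0,.0],np.radians(15-90)+yaw)
cmd(dial(.045,0,.015,.018)+[0,0,.0],np.radians(0-90)+yaw)
look("b3",c=p[:3],w=60,h=60)
```

```text
t 7.2 tcp [0.5666 0.1856 0.1333] psi -1.084 tilt [-0.013 -0.012 -1.   ] F [-0.2  -0.71  0.21] w 0.0002
  shift cm [-0.05  0.02  0.44] spin 0.024
t 7.2 tcp [0.5666 0.1856 0.1333] psi -1.084 tilt [-0.013 -0.012 -1.   ] F [-0.2  -0.71  0.21] w 0.0002
  shift cm [1.34 0.08 0.27] spin 0.024
t 7.2 tcp [0.5666 0.1856 0.1333] psi -1.084 tilt [-0.013 -0.012 -1.   ] F [-0.2  -0.71  0.21] w 0.0002
  shift cm [ 2.56 -0.17  0.04] spin 0.286
t 7.2 tcp [0.5666 0.1856 0.1333] psi -1.084 tilt [-0.013 -0.012 -1.   ] F [-0.2  -0.71  0.21] w 0.0002
  shift cm [ 3.81 -0.11 -0.11] spin 0.548
```

View pics/b3.png

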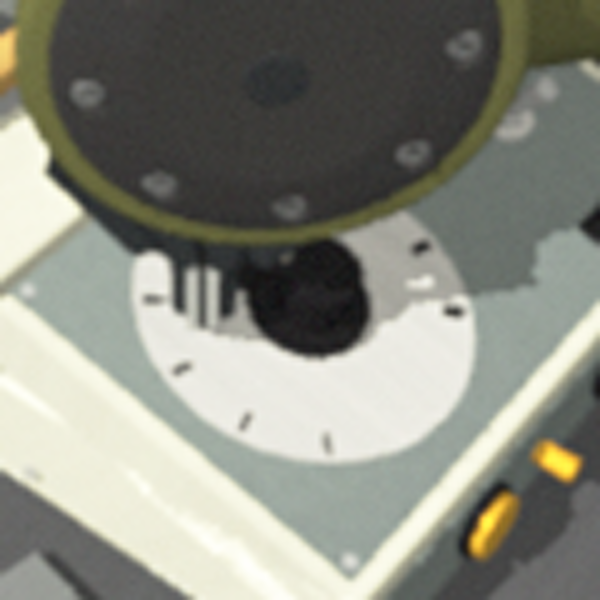

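Call:
play_rows([
  [0.5,0,0.3],
  [0.5,0,0],
  [0.4,0,0.1],
  [0.3,0,0],
], spin=[0.06,0.06,0,0])

```text
time: 7.75
tool_pos: [0.5758, 0.1706, 0.1347]
ee_rot: [2.582, -1.77, -0.0]
ft_force: [0.2, 0.4, -0.2]
gripper_width: -0.0
```

```bash
cat >> h.py <<'E'
def where():
    "finger centre in panel frame; lever angle (deg) if finger face (11mm) touches lever side (7mm)"
    from cell import env
    s=env.sense(); q=Rm.T@(s["tool_pos"]-p[:3])
    r=np.hypot(q[0],q[1]); th=np.degrees(np.arctan2(q[1],q[0]))
    a=th-np.degrees(np.arcsin(.018/r))
    print("panel",q.round(4),"r",r.round(4),"th",th.round(1),"contact lever ang",a.round(1),"F panel",(Rm.T@s["ft_force"]).round(2))
E
python3 - <<'E'
from look import *
where()
cmd(dial(.045,15,.015,.018),np.radians(15-90)+yaw)
look("b4",c=p[:3],w=60,h=60)
look("b4t","top",c=p[:3],w=60,h=60)
E
```

```text
panel [0.0348 0.0355 0.0179] r 0.0497 th 45.6 contact lever ang 24.4 F panel [ 0.07  0.39 -0.27]
t 7.75 tcp [0.5758 0.1706 0.1347] psi -1.202 tilt [-0.006 -0.009 -1.   ] F [ 0.16  0.38 -0.24] w -0.0
  shift cm [ 0.78 -0.15  0.18] spin 0.168
```

View pics/b4.png

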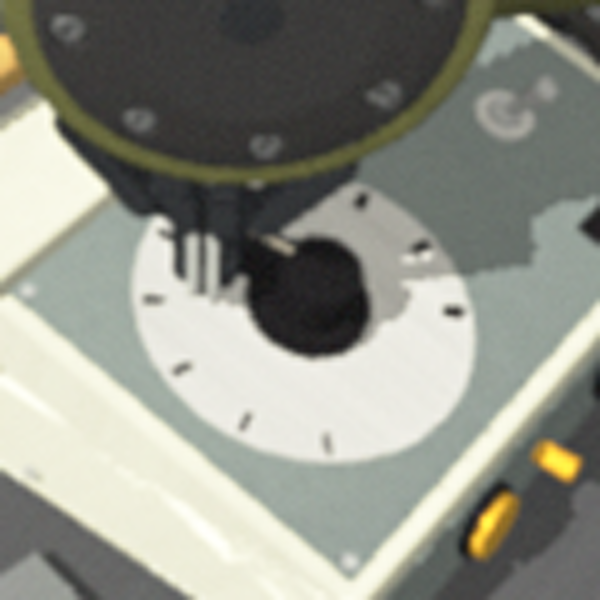

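View pics/b4t.png

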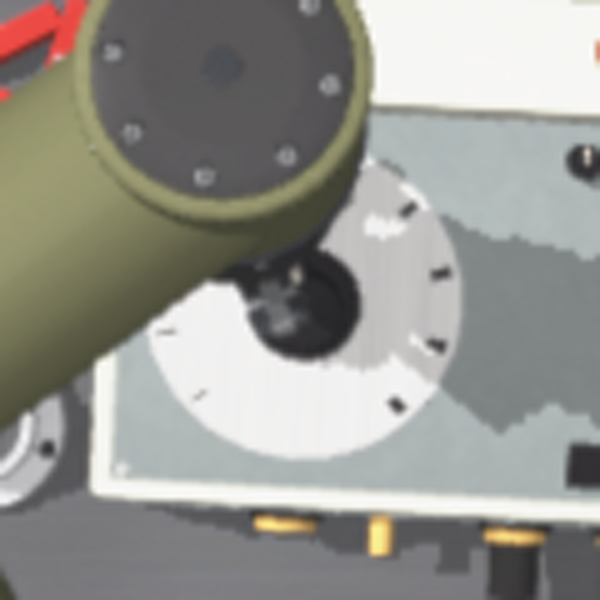

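Run:
```python
from h import *
for n in("side","top"):
    c=(proj(F[n],p[:3])[0]).astype(int)
    for a in (30,22,15,5,-15):
        P=np.array([dial(.02,a,.0315),dial(.03,a,.0315),dial(.058,a,.0315)])
        print(n,a,((proj(F[n],P)-c+60+.5)*5).round(0).tolist())
```

```text
side 30 [[283.0, 256.0], [261.0, 250.0], [198.0, 234.0]]
side 22 [[284.0, 251.0], [263.0, 243.0], [202.0, 220.0]]
side 15 [[286.0, 247.0], [265.0, 237.0], [208.0, 208.0]]
side 5 [[289.0, 242.0], [271.0, 229.0], [219.0, 194.0]]
side -15 [[300.0, 234.0], [286.0, 218.0], [250.0, 172.0]]
top 30 [[286.0, 278.0], [276.0, 259.0], [250.0, 208.0]]
top 22 [[291.0, 275.0], [284.0, 256.0], [265.0, 202.0]]
top 15 [[296.0, 274.0], [292.0, 254.0], [280.0, 198.0]]
top 5 [[303.0, 273.0], [302.0, 253.0], [300.0, 195.0]]
top -15 [[317.0, 275.0], [324.0, 256.0], [342.0, 201.0]]
```

The lever snapped to 15° (mark five): the white line end matches the prediction for 15° in both views. The two remaining clicks are to −15° and −45°.

Run:
```python
from look import *
for a in (15,6,0,-4):
    cmd(dial(.045,a,.016,.018),np.radians(a-90)+yaw)
```

```text
t 7.85 tcp [0.5758 0.1705 0.1347] psi -1.203 tilt [-0.006 -0.009 -1.   ] F [ 0.3   0.55 -0.59] w -0.0003
  shift cm [ 0.76 -0.13  0.08] spin 0.167
t 7.85 tcp [0.5758 0.1705 0.1347] psi -1.203 tilt [-0.006 -0.009 -1.   ] F [ 0.3   0.55 -0.59] w -0.0003
  shift cm [ 1.51 -0.22 -0.02] spin 0.324
t 7.85 tcp [0.5758 0.1705 0.1347] psi -1.203 tilt [-0.006 -0.009 -1.   ] F [ 0.3   0.55 -0.59] w -0.0003
  shift cm [ 2.02 -0.21 -0.07] spin 0.429
t 7.85 tcp [0.5758 0.1705 0.1347] psi -1.203 tilt [-0.006 -0.009 -1.   ] F [ 0.3   0.55 -0.59] w -0.0003
  shift cm [ 2.35 -0.18 -0.1 ] spin 0.499
```

Call:
play_rows([
  [0.5,-0.1,0.1],
  [0.5,-0.1,0],
  [0.4,-0.1,0],
  [0,0,0],
], spin=[0.1,0.1,0.1,0])

```text
time: 8.35
tool_pos: [0.5826, 0.16, 0.1346]
ee_rot: [2.287, -2.144, -0.0]
ft_force: [-0.9, 1.5, -1.2]
gripper_width: 0.0001
```

Run:
```python
from look import *
where()
for a in (0,-3,-5):
    cmd(dial(.045,a,.016,.018),np.radians(a-90)+yaw)
look("b5",c=p[:3],w=60,h=60)
```

```text
panel [0.0419 0.0254 0.0159] r 0.049 th 31.3 contact lever ang 9.7 F panel [-1.23  1.4  -0.89]
t 8.35 tcp [0.5826 0.16   0.1346] psi -1.506 tilt [-0.005 -0.005 -1.   ] F [-0.87  1.45 -1.17] w 0.0001
  shift cm [ 0.77 -0.2  -0.09] spin 0.125
t 8.35 tcp [0.5826 0.16   0.1346] psi -1.506 tilt [-0.005 -0.005 -1.   ] F [-0.87  1.45 -1.17] w 0.0001
  shift cm [ 1.02 -0.26 -0.11] spin 0.178
t 8.35 tcp [0.5826 0.16   0.1346] psi -1.506 tilt [-0.005 -0.005 -1.   ] F [-0.87  1.45 -1.17] w 0.0001
  shift cm [ 1.19 -0.29 -0.12] spin 0.212
```

View pics/b5.png

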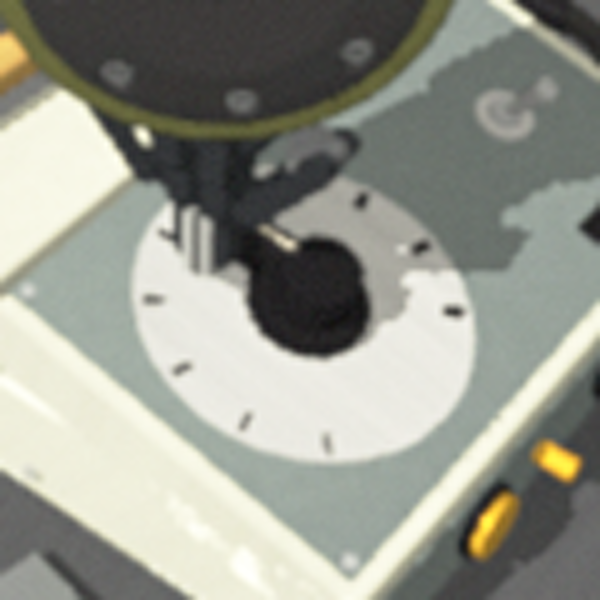

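Call:
play_rows([
  [0.3,-0.1,0],
  [0.3,-0.1,0],
  [0.3,-0.1,0],
  [0.2,0,0],
  [0,0,0],
], spin=[0.06,0.06,0.06,0,0])

```text
time: 9.02
tool_pos: [0.5852, 0.1496, 0.135]
ee_rot: [2.095, -2.331, 0.002]
ft_force: [-0.7, 0.3, -0.1]
gripper_width: 0.0
```

Run:
```python
from look import *
where()
for a in (-3,-5):
    cmd(dial(.045,a,.016,.018),np.radians(a-90)+yaw)
look("b6",c=p[:3],w=60,h=60)
```

```text
panel [0.0451 0.0152 0.0154] r 0.0476 th 18.6 contact lever ang -3.6 F panel [-0.71  0.26  0.08]
t 9.025 tcp [0.5852 0.1496 0.135 ] psi -1.677 tilt [-0.005 -0.006 -1.   ] F [-0.69  0.31 -0.11] w 0.0
  shift cm [-0.05 -0.06 -0.07] spin 0.006
t 9.025 tcp [0.5852 0.1496 0.135 ] psi -1.677 tilt [-0.005 -0.006 -1.   ] F [-0.69  0.31 -0.11] w 0.0
  shift cm [ 0.11 -0.11 -0.09] spin 0.041
```

View pics/b6.png

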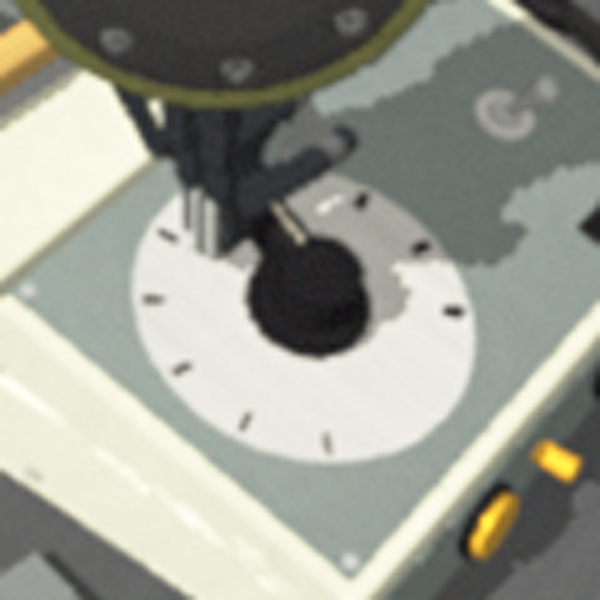

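The lever snapped to mark six: the line runs from (275,205) to (300,240), as predicted for −15°. One more click to go.

Call:
play_rows([
  [0.5,-0.2,0],
  [0.5,-0.2,0],
  [0.4,-0.1,0],
  [0,0,0],
], spin=[0.1,0.1,0.1,0])

```text
time: 9.57
tool_pos: [0.5877, 0.1371, 0.1349]
ee_rot: [1.722, -2.623, 0.0]
ft_force: [0.7, 1.8, 0.2]
gripper_width: -0.0001
```

Run:
```python
from look import *
where()
for a in (-25,-30,-34):
    cmd(dial(.045,a,.016,.018),np.radians(a-90)+yaw)
```

```text
panel [0.0483 0.0029 0.0145] r 0.0484 th 3.4 contact lever ang -18.4 F panel [0.67 1.85 0.03]
t 9.575 tcp [0.5877 0.1371 0.1349] psi -1.98 tilt [-0.003 -0.002 -1.   ] F [0.74 1.81 0.21] w -0.0001
  shift cm [ 0.53 -0.16 -0.14] spin 0.088
t 9.575 tcp [0.5877 0.1371 0.1349] psi -1.98 tilt [-0.003 -0.002 -1.   ] F [0.74 1.81 0.21] w -0.0001
  shift cm [ 0.94 -0.27 -0.13] spin 0.176
t 9.575 tcp [0.5877 0.1371 0.1349] psi -1.98 tilt [-0.003 -0.002 -1.   ] F [0.74 1.81 0.21] w -0.0001
  shift cm [ 1.28 -0.33 -0.12] spin 0.245
```

Call:
play_rows([
  [0.3,-0.1,-0.1],
  [0.3,-0.1,0],
  [0.3,-0.1,0],
  [0.2,0,0],
  [0,0,0],
], spin=[0.06,0.06,0.06,0.06,0])

```text
time: 10.2
tool_pos: [0.5851, 0.127, 0.1354]
ee_rot: [1.409, -2.804, 0.001]
ft_force: [-1.4, 0.2, -0.7]
gripper_width: -0.0004
```

Run:
```python
from look import *
where()
for a in (-34,):
    cmd(dial(.045,a,.016,.018),np.radians(a-90)+yaw)
look("b7",c=p[:3],w=60,h=60)
for n in("side",):
    c=(proj(F[n],p[:3])[0]).astype(int)
    for a in (-15,-30,-45,-75):
        P=np.array([dial(.02,a,.0315),dial(.03,a,.0315),dial(.058,a,.0315)])
        print(n,a,((proj(F[n],P)-c+60+.5)*5).round(0).tolist())
```

```text
panel [ 0.0465 -0.0074  0.0155] r 0.047 th -9.0 contact lever ang -31.5 F panel [-1.5   0.07 -0.34]
t 10.2 tcp [0.5851 0.127  0.1354] psi -2.21 tilt [-0.003 -0.002 -1.   ] F [-1.35  0.15 -0.71] w -0.0004
  shift cm [ 0.2  -0.22 -0.07] spin 0.015
side -15 [[300.0, 234.0], [286.0, 218.0], [250.0, 172.0]]
side -30 [[310.0, 231.0], [301.0, 213.0], [278.0, 163.0]]
side -45 [[321.0, 230.0], [318.0, 212.0], [310.0, 162.0]]
side -75 [[343.0, 236.0], [351.0, 221.0], [373.0, 179.0]]
```

View pics/b7.png

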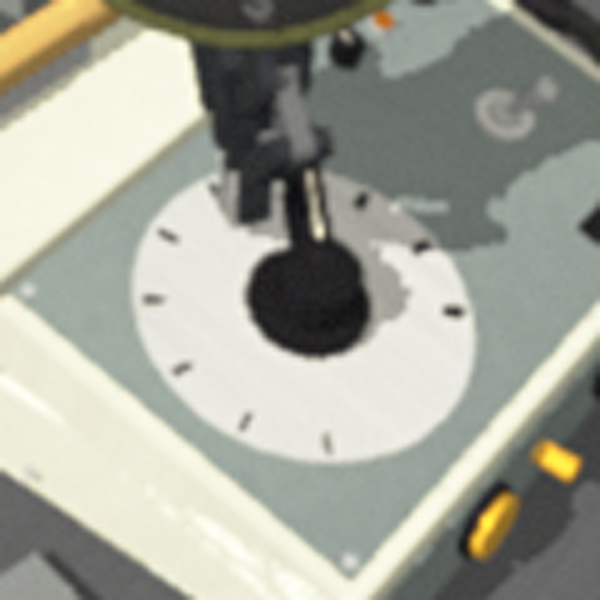

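The lever is at mark seven: the line runs from (320,238) to (308,175), as predicted for −45°. I back off, lift and take clear pictures.

Call:
play_rows([
  [-0.6,0,-0.1],
  [-0.6,0,-0.3],
  [0,0,-2],
  [0,0,-3],
  [0,0,-3],
  [0,0,0],
  [0,0,0],
  [0,0,0],
  [0,0,0],
  [0,0,0],
  [0,0,0],
  [0,0,0],
], spin=[0,0,0,0,0,0.17,0.17,0.17,0.17,0.17,0.13,0])

```text
time: 11.75
tool_pos: [0.5956, 0.1379, 0.2393]
ee_rot: [0.112, 3.129, 0.002]
ft_force: [-0.8, -0.6, -0.1]
gripper_width: 0.0003
```

Run:
```python
from look import *
cmd(sw(-.05,0,.10),yaw-np.pi)
cmd(sw(-.05,0,.017),yaw-np.pi)
look("c1",c=p[:3],w=70,h=60,dx=10,dy=-5)
```

```text
t 11.75 tcp [0.5956 0.1379 0.2393] psi 3.07 tilt [ 0.011  0.001 -1.   ] F [-0.84 -0.55 -0.15] w 0.0003
  shift cm [  9.91 -17.32   2.95] spin -0.011
t 11.75 tcp [0.5956 0.1379 0.2393] psi 3.07 tilt [ 0.011  0.001 -1.   ] F [-0.84 -0.55 -0.15] w 0.0003
  shift cm [ 10.   -17.33  11.25] spin -0.011
```

View pics/c1.png

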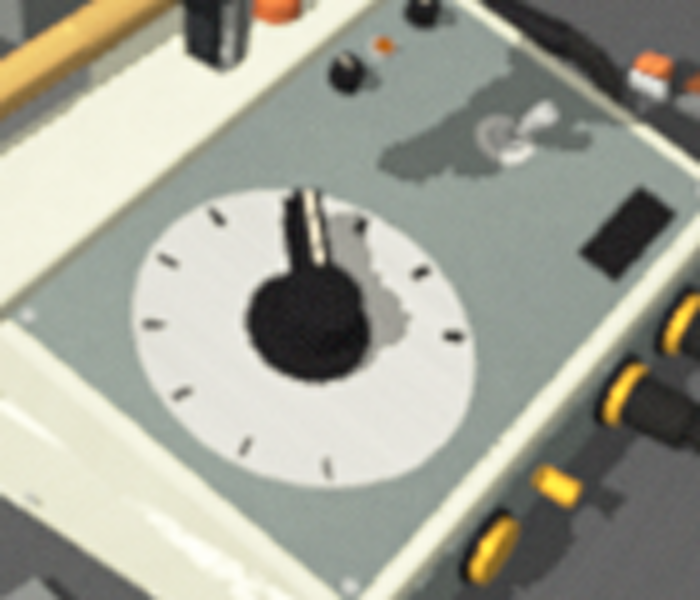

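With the arm clear, the lever covers mark seven: six marks are visible before it and three after. The toggle is still off. Next I go to the front of the toggle.

Call:
play_rows([
  [1.2,-2.0,0.2],
  [2.2,-3.8,0.5],
  [2.2,-3.8,0.5],
  [2.2,-3.8,0.5],
  [1.6,-2.9,0.5],
  [0.5,-0.9,0.5],
  [0,0,0],
], spin=[0,0,0,0,0,0,0])

```text
time: 12.68
tool_pos: [0.4839, -0.0317, 0.2142]
ee_rot: [0.077, 3.124, 0.003]
ft_force: [-0.6, 0.3, 0.9]
gripper_width: -0.0004
```

Run:
```python
from look import *
cmd(sw(-.05,0,.015),yaw-np.pi)
look("c2",dy=-10,w=70,h=52)
```

```text
t 12.675 tcp [ 0.4839 -0.0317  0.2142] psi 3.092 tilt [ 0.016  0.001 -1.   ] F [-0.58  0.33  0.95] w -0.0004
  shift cm [0.09 0.38 9.08] spin 0.011
```

View pics/c2.png

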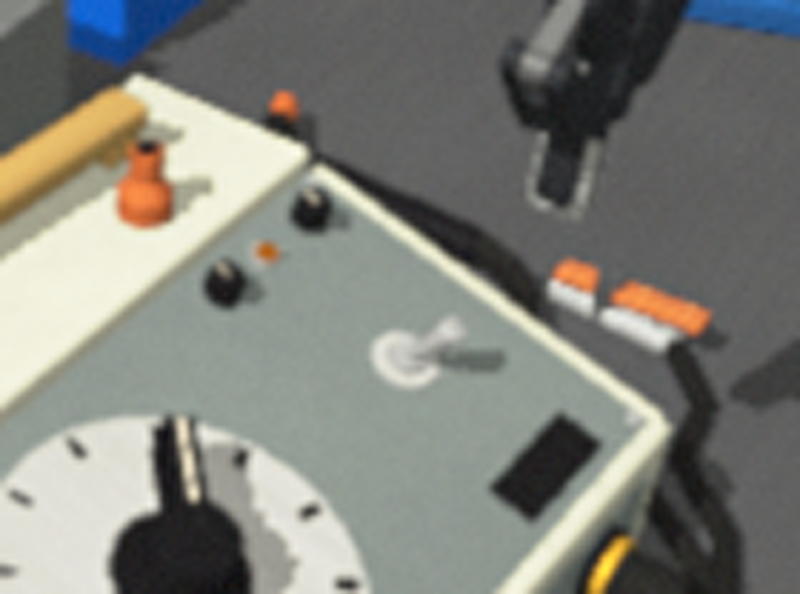

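Call:
play_rows([
  [0.1,0.3,2],
  [0,0,2.5],
  [0,0,2.5],
  [0,0,1.5],
  [0,0,0],
], spin=[0,0,0,0,0])

```text
time: 13.35
tool_pos: [0.4879, -0.0243, 0.1283]
ee_rot: [0.065, 3.123, 0.002]
ft_force: [-0.0, 0.7, 0.5]
gripper_width: -0.0003
```

Run:
```python
from look import *
cmd(sw(-.05,0,.015),yaw-np.pi)
cmd(sw(-.022,0,.015),yaw-np.pi)
look("c3",dy=-10,w=70,h=52)
```

```text
t 13.35 tcp [ 0.4879 -0.0243  0.1283] psi 3.1 tilt [ 0.017  0.001 -1.   ] F [-0.05  0.67  0.5 ] w -0.0003
  shift cm [ 0.31 -0.37  0.48] spin 0.019
t 13.35 tcp [ 0.4879 -0.0243  0.1283] psi 3.1 tilt [ 0.017  0.001 -1.   ] F [-0.05  0.67  0.5 ] w -0.0003
  shift cm [-2.48 -0.42  0.53] spin 0.019
```

View pics/c3.png

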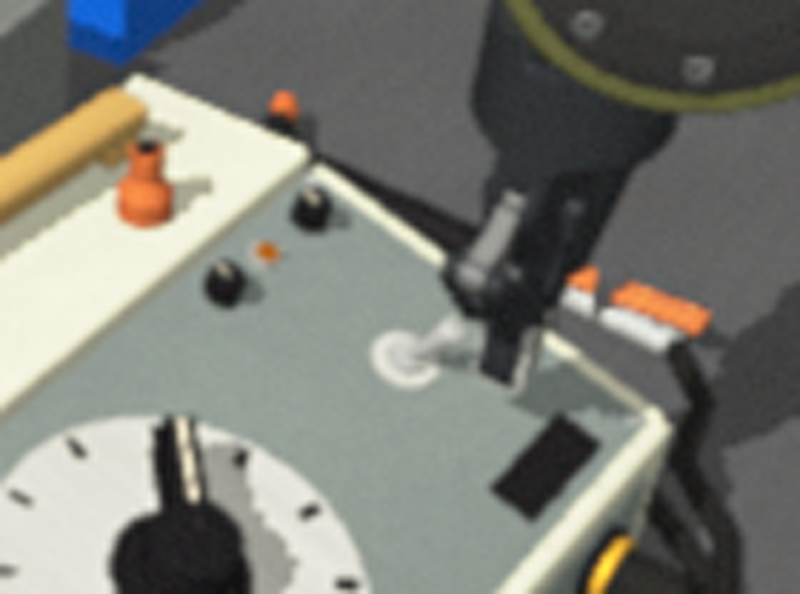

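Call:
play_rows([
  [0,-0.4,0.4],
  [-0.5,0,0],
  [-0.5,0,0],
  [-0.4,0,0],
  [-0.4,0,0],
  [-0.4,0,0],
  [0,0,0],
], spin=[0,0,0,0,0,0,0])

```text
time: 14.28
tool_pos: [0.5121, -0.0298, 0.1294]
ee_rot: [0.065, 3.121, 0.002]
ft_force: [-1.3, 0.4, -0.3]
gripper_width: 0.0002
```

Run:
```python
from look import *
cmd(sw(-.022,0,.015),yaw-np.pi)
look("c4",dy=-10,w=70,h=52)
```

```text
t 14.275 tcp [ 0.5121 -0.0298  0.1294] psi 3.1 tilt [ 0.02   0.001 -1.   ] F [-1.26  0.38 -0.35] w 0.0002
  shift cm [-0.03  0.03  0.6 ] spin 0.019
```

View pics/c4.png

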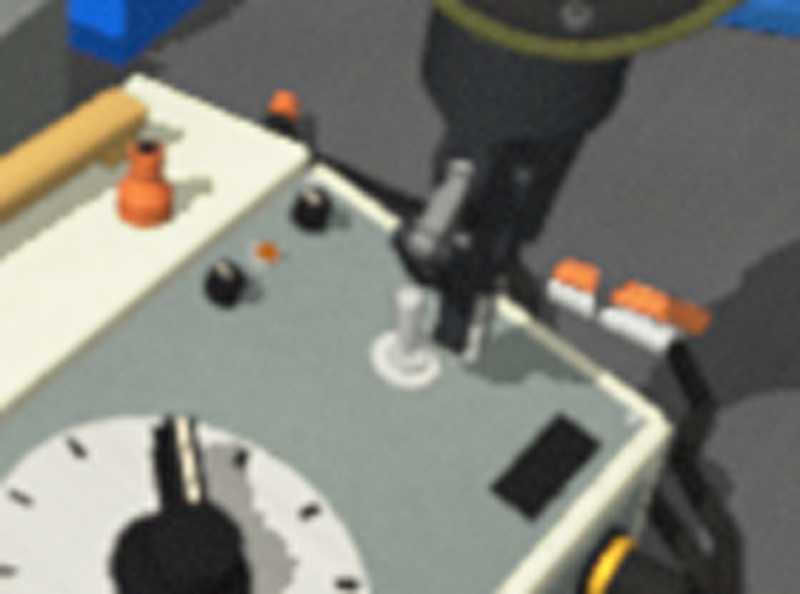

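The bat is upright in the picture, with its end at (410,295): it has snapped to on. I retract to the front, lift away and check.

Call:
play_rows([
  [0.6,0,0],
  [0.8,0,-0.5],
  [0.5,0,-2],
  [0,0,-3],
  [0,0,-3],
  [2,0,-3],
  [4,0,-1],
  [4,0,0],
  [2,0,0],
  [0,0,0],
], spin=[0,0,0,0,0,0,0,0,0,0])

```text
time: 15.58
tool_pos: [0.3624, -0.0249, 0.2588]
ee_rot: [0.065, 3.114, 0.007]
ft_force: [0.1, -0.3, -0.1]
gripper_width: -0.0001
```

Run:
```python
from look import *
cmd(sw(-.022,0,.015))
f=look("d1",c=p[:3],w=100,h=75,dx=15,dy=-15)
g=look("d2","top",c=p[:3],w=90,h=67,dx=30)
def res(q):
    return (np.array(proj(f,M@Rp(q[3]).T+q[:3]))-S).ravel()
# unit moved? compare static patches
a=cv2.cvtColor(F["side"]["pixels"],cv2.COLOR_RGB2GRAY).astype(np.float32);b=cv2.cvtColor(f["pixels"],cv2.COLOR_RGB2GRAY).astype(np.float32)
for s in ((225,272,175,235),(195,280,90,130),(230,270,225,260)):
    print(cv2.phaseCorrelate(a[s[2]:s[3],s[0]:s[1]].copy(),b[s[2]:s[3],s[0]:s[1]].copy()))
```

```text
t 15.575 tcp [ 0.3624 -0.0249  0.2588] psi 3.1 tilt [ 0.027  0.004 -1.   ] F [ 0.06 -0.32 -0.09] w -0.0001
  shift cm [-14.66   0.1   13.93] spin 0
((-0.12989815017440165, 0.02910876067585022), 0.731509131193161)
((-0.03460644549303993, -0.010556988186799288), 1.0027737867832185)
((0.023954078143120228, -0.03551116926559672), 0.9927378657791349)
```

View pics/d1.png

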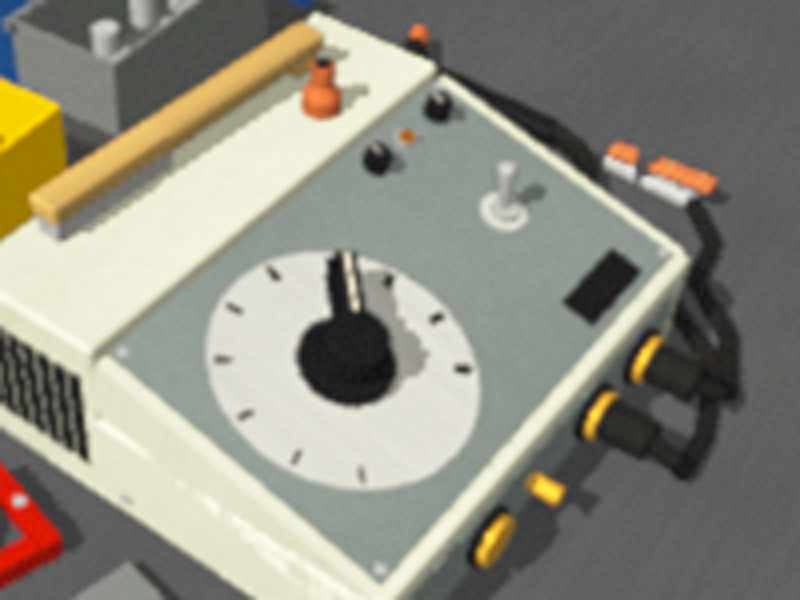

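View pics/d2.png

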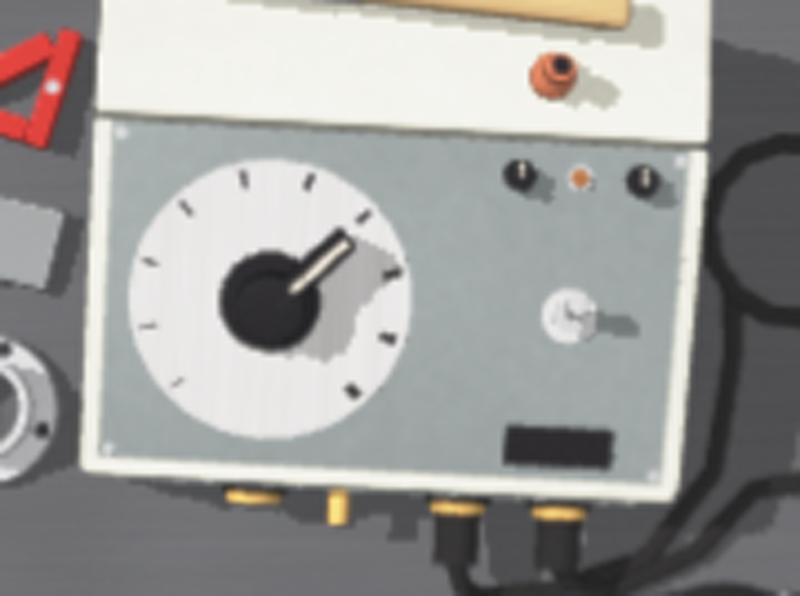

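Top view: the lever points at mark seven (363,216), counted from the thinnest at (177,382). The toggle looks as it did at the start (on), and nothing else has moved. I hand the job in.

Run:
```python
from cell import env
print(env.close_job())
```

```text
the job is handed in; nothing more can be done
None
```

The output was switched off at the toggle, the selector lever was set to mark seven, and the output was switched back on. I used only the shut fingertips and handed the job in at about 15.6 s of the 64 s allowed.

- **Lever:** At the start it stood at about 30°, half-way between marks four and five, not in a mark as the task describes. The first push snapped it into mark five. Two more clicks, each checked in the side camera, took it through six to seven.
- **Last checks:** With the arm clear, both cameras show the lever on mark seven, and the toggle looks as it did at the start (on). The side view matches the first picture to within about 0.15 pixel at the three places I compared (the region at the dial, the unit's deck and the area by its front left corner), so I found no sign that the unit or the things on its deck had moved. I did not measure the hammer, jar and flange separately, but the arm did not go near them at working height.
- **Forces:** Wrist readings at the end of each move were at most about 2 N; I have no readings from within the moves. No check failed.

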